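Tighten the blue paint jar

ROBOT

A 6-joint arm with a two-finger parallel gripper is mounted at the origin on the work surface. World frame = base frame: x ahead of the robot, y to its left, z up, the work surface at z = 0. Lengths are in m, angles in rad, forces in N, time in s.
With the tool pointing down it reaches from about 0.35 to 0.975 m from the base axis. Payload 7.1 kg.
Tool frame: the origin (TCP) lies at the centre of the arm's flange, where the gripper is bolted on; the fingertips stand robot.finger_overhang ahead of it and the grasp point (between the pads) lies 163 mm ahead of it (robot.finger_overhang is the distance from the TCP to the fingertips, in m); z points along the fingers, y is the line along which they close (so a half turn about z gives the same grasp; the last joint's range is limited). The gripper opens to 88 mm and grips with 3 to 60 N. Pads are 20 mm wide; open, the fingers measure 115 mm over their backs; the gripper's body (75 mm by 178 mm) begins 61 mm behind the grasp point.
Start: joints at [1.174, 0.423, 1.63, -0, 1.089, -0.019], TCP at [0.231, 0.581, 0.405] pointing down, gripper open.
Joint ranges: [-3, 3], [-0.9, 2.11], [0.09, 2.58], [-1.31, 4.45], [0.11, 2.69], [-2.54, 2.54]. Speed limits (rad/s): [2.39, 2.39, 3.01, 3.14, 3.14, 3.14].

INTERFACE

Orientations are given as a unit quaternion [w, x, y, z].
In Python, from rig import status, capture, get_calibration, workorder, find_in, mark_of, robot gives the robot as it stands. The module is installed in compiled form; this text tells all that it offers.
- The arm moves only by the shell command python3 -m inch 'ROWS' [FORCE]. ROWS is JSON, a list of rows, each a list of 3 entries, a list of its own where there are three numbers: the shift along the tool's x, y, z in m, then the turn, a rotation vector about the tool's x, y, z in rad, then the opening, from -1 (shut) to 1 (fully open). A call has 1 to 12 rows; each row is the pose to reach, as a shift and turn from the pose commanded when the call began, along the tool's axes at that moment; what a row does not reach only later rows make up. A row lasts 1/8 s, in which the tool goes at most 62.5 mm and 10.7 degrees, less where a joint would pass 70% of its speed; a pose out of reach is approached as far as the arm can. A call with a gripper value outside its range is refused whole. The fingers move at their own pace and stop on an object; FORCE is the grip in N (left out, the last holds). Time passes only in rows, so rows that repeat a pose let the fingers close. It gives the time, the measured TCP pose, the force, the opening and the grip force at its end, in the units of the state.
- status.read_state(): the state, without advancing time (a new reading comes with each control period).
- capture(name): name is "scene" or "top" or "wrist"; returns the picture (384x512x3 uint8, blue, green, red); there is no depth.
- get_calibration(name): a dict with "intrinsics" (3x3 intrinsics, pixels), "extrinsics" (4x4, takes a point from world to camera coordinates); the wrist camera has in their place "hand_eye" (4x4, takes a point from camera to tool coordinates, whose origin is the TCP and whose axes are the flange's). Camera axes: x right, y up, looking along -z (the intrinsics and any distortion apply to the point x, -y, -z); pixel columns grow to the right and rows downward; lengths in m; the calibration is good to about 2 mm. The wrist camera is an equidistant fisheye: a pixel r from the principal point sees the ray r / f radians off the axis. A picture is of the moment at which its call begins: read the wrist's pose just before it. get_calibration takes no time and is no camera call.
- workorder.sign_off(): hands the job in; it is judged then, once.
Trained networks look in the newest picture that a camera, given by its name, has taken for a name from the list of things; names that differ only in an ending like _2 or _b are one class to them, and where a whole thing is asked for, a point or a joint stands for the part that bears it (a point fixed in the world has none). Each returns a list of dicts, best first, with "conf" (0 to 1); they miss things now and then, are a little off and sometimes report something else, mostly with a low value. They report only what shows in the picture. A call takes as long as a camera call. They do not tell look-alikes from the thing itself.
- find_in(name, camera): "location" ([x, y, z] in m, in world coordinates, good to about 4 mm: the middle of the surface that is visible of it).
- mark_of(name, camera): "location" ([x, y, z] in m, in world coordinates, good to about 4 mm: a listed point, or the origin of a listed thing).
The state is a dict: "clock": time; "q": joint angles; "joint_vel": joint speeds; "joint_torque": joint torques, N m; "eef_pos": TCP position; "tool_rot": TCP orientation; "ft_force": force on the tool from outside, world axes, zero at the start; "torque": the same for the moment, N m; "opening": finger opening in m; "grip_force": force on a finger pad.
Only numpy, scipy, OpenCV 4.12 (cv2) and the standard library are available. Lean on these libraries where they do the work, as an engineer would, in place of code of your own. Each camera call takes 0.05 s, during which the arm holds its last target. There are 200 camera calls.

TASK

Three small paint jars stand in weighted stands on the studio table. Screw the cap of the blue jar down clockwise until it stops tight, so that the white line on the cap points to the white stripe on its stand, then let go. Leave the caps of the red and the white jar as they are.

Things in the scene. Friction and masses are not known exactly. Their poses are not given: they have to be found in the camera images.
- blue_cap_top (a point): centre of the top of the blue round screw cap (54 mm across, 24 tall, ribbed; top 96 to 100 mm above the table). z up, x along the white line from centre to rim. Below it: jar, a 50 mm cylinder with a blue band, in a dark round stand 92 mm across, 12 thick, with a white radial stripe; jar and stand are fixed. Other jars' axes are 140 mm or more away. Any grip yaw will do.
- blue_cap (a joint): turn of the blue cap, rad: grows clockwise seen from above, up to a hard stop at 1.5 (tight: white line along the stand's stripe). Starts between 0.25 and 0.7: under a quarter turn is left. The cap sinks 3 mm per rad. Thread friction 0.12 N m; it stays where it is left. Turning on against the stop only makes the grip slip.
- red_cap_mark (a point): point on the rim of the red cap's top, at the outer end of its white line, 24 mm out from that cap's axis. Jar, cap and stand are sized like the blue ones; its cap is already tight. Leave this cap as it is: the point may shift by at most 8 mm (about 19 degrees of turn).
- white_cap_mark (a point): point on the rim of the white cap's top, at the outer end of its black line, 24 mm out from that cap's axis. Jar, cap and stand are sized like the blue ones; its cap is part-way open. Leave this cap as it is: the point may shift by at most 8 mm (about 19 degrees of turn).
Mind the look-alikes: they are no part of the job. What is shaped like the part that bears blue_cap_top but green or yellow is not meant.

How it is judged:
By the outcome, as a careful person would: the job done as asked, in the order asked, and still so for the second after the job is handed in, with the robot touching nothing.
It also fails if it takes over 29 s, if anything falls off the work surface, if the arm or the gripper's body presses on something with over 40 N, if the wrist force passes 120 N, or if a joint passes its speed limit or range.

## Working session

There is one attempt and no reset: what is moved stays moved. The work goes in short steps, Python scripts to look and compute and a shell command to move; the robot and the scene stay as the last step left them, time stands still between calls to the robot, and variables do not carry over. Pictures are saved under pics/ and viewed, at most 10 in all, crops included, and the job is handed in when it is done.

```bash
mkdir -p pics; python3 - <<'E'
from rig import status, capture, get_calibration, find_in, mark_of, robot
import cv2,numpy as np
s=status.read_state(); print({k:np.round(v,3).tolist() for k,v in s.items()}, robot.finger_overhang)
for c in("top","scene"):
    cv2.imwrite(f"pics/{c}0.png",capture(c))
    for n in("blue_cap_top","red_cap_mark","white_cap_mark"):
        print(c,n,[(np.round(d["location"],3).tolist(),round(d["conf"],2)) for d in mark_of(n,c)][:4])
E
```

```text
{'clock': 0.0, 'q': [1.174, 0.424, 1.631, -0.0, 1.089, -0.019], 'joint_vel': [-0.002, 0.0, 0.001, -0.002, -0.002, 0.001], 'joint_torque': [0.0, -54.46, -27.366, 0.064, 0.023, -0.0], 'eef_pos': [0.23, 0.581, 0.404], 'tool_rot': [-0.0, 0.188, 0.982, -0.001], 'ft_force': [-0.244, 0.094, 0.099], 'torque': [-0.035, -0.031, -0.02], 'grip_force': 0.0, 'opening': 0.088} 0.182
top blue_cap_top [([0.345, -0.197, 0.103], 0.74), ([0.621, -0.239, 0.098], 0.62), ([0.484, -0.253, 0.1], 0.59)]
top red_cap_mark [([0.511, 0.041, 0.097], 0.67)]
top white_cap_mark [([0.482, 0.262, 0.097], 0.76)]
scene blue_cap_top [([0.622, -0.24, 0.106], 0.93), ([0.483, -0.249, 0.097], 0.79), ([0.349, -0.2, 0.098], 0.79)]
scene red_cap_mark [([0.505, 0.039, 0.101], 0.97)]
scene white_cap_mark [([0.478, 0.262, 0.094], 0.91)]
```

```bash
python3 - <<'E'
import cv2
a=cv2.imread("pics/top0.png"); cv2.imwrite("pics/top0b.png",cv2.resize(a,(800,600),interpolation=cv2.INTER_CUBIC))
from rig import get_calibration
import numpy as np
k=get_calibration("top")
for p in((.345,-.197,.1),(.621,-.239,.1),(.484,-.253,.1)):
    c=k["extrinsics"]@np.r_[p,1]; u=k["intrinsics"]@[c[0],-c[1],-c[2]]; print(u[:2]/u[2])
E
```

```text
[346.81239094 253.37171534]
[363.61024788 140.81816714]
[369.84406761 196.03973535]
```

View pics/top0b.png

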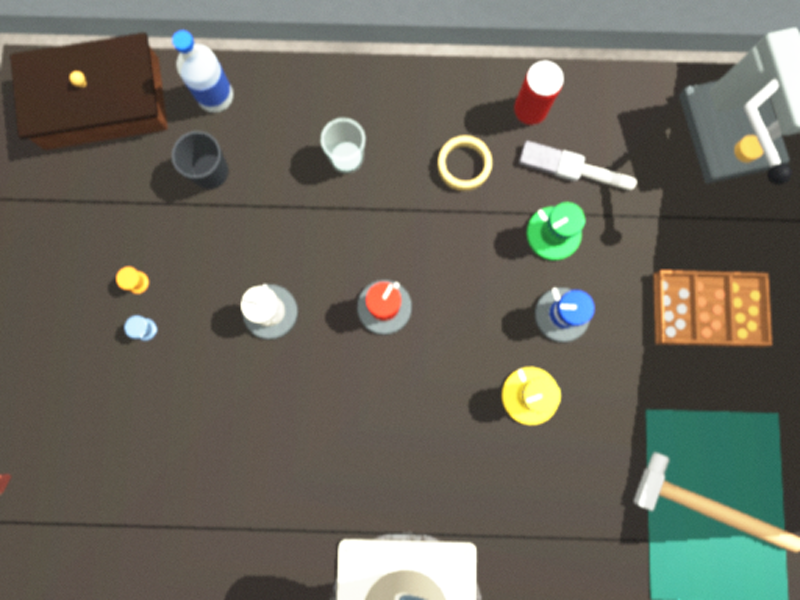

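The top view, enlarged 1.5625x, shows three candidates for the target:
- blue cap at (574,308)
- green look-alike at (567,219)
- yellow look-alike at (534,396)

The red cap is at (383,300) and the white one at (263,306). I choose blue, which is the network's (0.484, -0.253). Next I check it in a close crop of the scene view.

```bash
python3 - <<'E'
import cv2
from rig import get_calibration
import numpy as np
k=get_calibration("scene")
c=k["extrinsics"]@np.r_[.484,-.251,.098,1]; u=k["intrinsics"]@[c[0],-c[1],-c[2]]; u=(u[:2]/u[2]).astype(int);print(u)
a=cv2.imread("pics/scene0.png");x,y=max(u[0]-50,0),max(u[1]-40,0)
cv2.imwrite("pics/crop.png",cv2.resize(a[y:y+90,x:x+110],None,fx=6,fy=6,interpolation=cv2.INTER_CUBIC))
E
```

```text
[148 171]
```

View pics/crop.png

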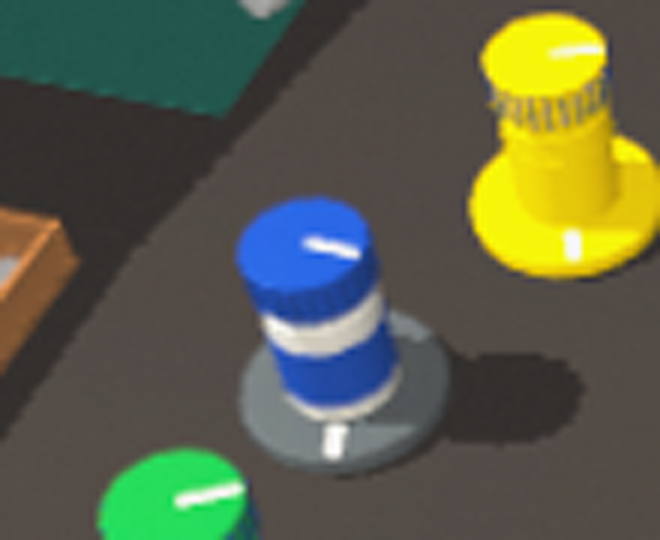

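```bash
python3 -m inch '[[[-0.034,-0.043,0],[0,0,0],1],[[-0.07,-0.09,0],[0,0,0],1],[[-0.11,-0.135,0],[0,0,0],1],[[-0.145,-0.18,0],[0,0,0],1],[[-0.18,-0.225,0],[0,0,0],1],[[-0.215,-0.27,0],[0,0,0],1],[[-0.25,-0.315,0],[0,0,0],1],[[-0.29,-0.36,0],[0,0,0],1],[[-0.325,-0.405,0],[0,0,0],1],[[-0.36,-0.45,0],[0,0,0],1],[[-0.395,-0.495,0],[0,0,0],1],[[-0.43,-0.54,0],[0,0,0],1]]' 40
```

```text
clock: 1.9
eef_pos: [0.4313, -0.0816, 0.4051]
tool_rot: [0.001, 0.188, 0.982, 0.0]
ft_force: [0.8, 0.7, -0.5]
opening: 0.0875
grip_force: 0.0
```

The crop shows the blue cap at (305,245) on its dark grey stand. Its white line points right and the stand's stripe is at (335,440). The green (170,500) and yellow (545,60) look-alikes stand on coloured stands, so the choice holds.

```bash
python3 -m inch '[[[-0.035,-0.043,0],[0,0,0],1],[[-0.07,-0.086,0],[0,0,0],1],[[-0.1,-0.125,0],[0,0,0],1],[[-0.112,-0.138,0],[0,0,0],1],[[-0.112,-0.138,0],[0,0,0],1]]'
cat > look.py <<'E'
import cv2,sys,numpy as np
from rig import status,capture,get_calibration,mark_of
from scipy.spatial.transform import Rotation as R
s=status.read_state(); im=capture("wrist"); cv2.imwrite(sys.argv[1],cv2.resize(im,(768,576),interpolation=cv2.INTER_CUBIC))
w,x,y,z=s["tool_rot"]; M=R.from_quat([x,y,z,w])
print("tcp",np.round(s["eef_pos"],4),"q6",round(s["q"][5],3),"clock",s["clock"])
for d in mark_of("blue_cap_top","wrist"):
    p=np.array(d["location"]); print(np.round(p,4),round(d["conf"],2),"tool:",np.round(M.inv().apply(p-s["eef_pos"]),4))
E
python3 look.py pics/w1.png
```

```text
clock: 2.52
eef_pos: [0.4842, -0.2495, 0.4044]
tool_rot: [-0.0, 0.188, 0.982, 0.0]
ft_force: [-0.0, 0.6, -0.4]
opening: 0.0875
grip_force: 0.0
tcp [ 0.4842 -0.2495  0.4044] q6 -1.689 clock 2.525
[ 0.6267 -0.2389  0.0971] 0.89 tool: [-0.1286  0.0625  0.3073]
[ 0.3488 -0.1997  0.1016] 0.75 tool: [ 0.1441 -0.0039  0.3029]
[ 0.485  -0.2537  0.0968] 0.63 tool: [-0.0024 -0.0037  0.3076]
```

View pics/w1.png

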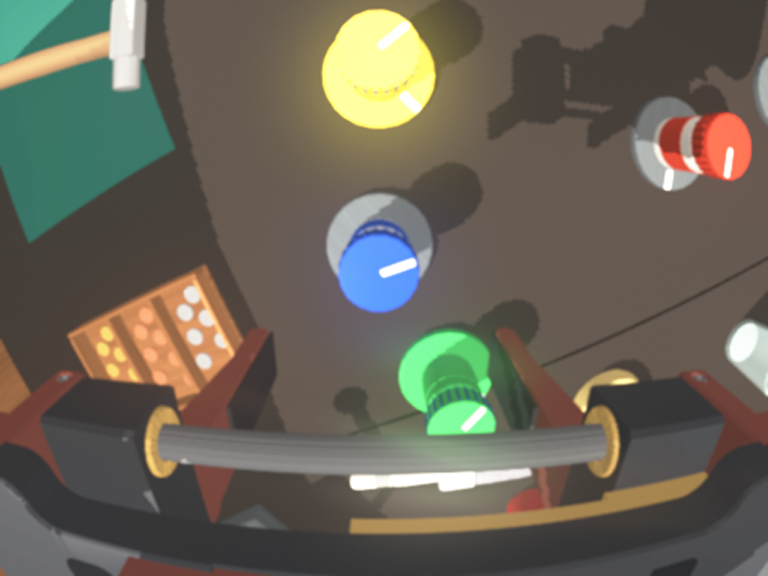

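The wrist view has the blue cap centred between the fingers at (378,272), its line pointing to (415,262). The measured (0.484, -0.252, 0.097) fits the stated height and reach. I go down and grip.

```bash
python3 -m inch '[[[-0.001,-0.002,0.04],[0,0,0],1],[[-0.001,-0.003,0.08],[0,0,0],1],[[-0.001,-0.003,0.11],[0,0,0],1],[[-0.001,-0.003,0.135],[0,0,0],1],[[-0.001,-0.003,0.152],[0,0,0],1],[[-0.001,-0.003,0.152],[0,0,0],1],[[-0.001,-0.003,0.152],[0,0,0],0],[[-0.001,-0.003,0.152],[0,0,0],-1],[[-0.001,-0.003,0.152],[0,0,0],-1],[[-0.001,-0.003,0.152],[0,0,0],-1],[[-0.001,-0.003,0.152],[0,0,0],-1]]' 30
python3 -c "
from rig import status;s=status.read_state();print(s['torque'],s['q'][5])"
```

```text
clock: 4.0
eef_pos: [0.4843, -0.2521, 0.2531]
tool_rot: [0.0, 0.188, 0.982, 0.0]
ft_force: [1.5, 5.3, 4.3]
opening: 0.054
grip_force: 30.0
[ 0.75331491 -0.24080382 -0.03322853] -1.6953256335173759
```

```bash
python3 -m inch '[[[0,0,0.0005],[0,0,0.17],-1],[[0,0,0.001],[0,0,0.34],-1],[[0,0,0.0015],[0,0,0.51],-1],[[0,0,0.002],[0,0,0.68],-1],[[0,0,0.0024],[0,0,0.8],-1],[[0,0,0.0024],[0,0,0.8],-1]]'
python3 -c "
from rig import status;s=status.read_state();print(s['torque'],s['q'][5])"
python3 look.py pics/w2.png
python3 - <<'E'
from rig import capture; import cv2
a=capture("scene"); cv2.imwrite("pics/s2.png",cv2.resize(a[120:240,80:230],None,fx=5,fy=5,interpolation=cv2.INTER_CUBIC))
E
```

```text
clock: 4.75
eef_pos: [0.4841, -0.2523, 0.2507]
tool_rot: [0.0, 0.556, 0.831, 0.0]
ft_force: [-0.3, 2.5, 5.4]
opening: 0.0535
grip_force: 30.0
[ 0.41740599  0.03671035 -0.06063192] -0.8939308734380732
tcp [ 0.4841 -0.2523  0.2507] q6 -0.894 clock 4.75
[ 0.4849 -0.2541  0.0966] 0.8 tool: [-0.002   0.      0.1541]
[ 0.3486 -0.201   0.102 ] 0.76 tool: [ 0.0991 -0.1057  0.1487]
```

View pics/w2.png

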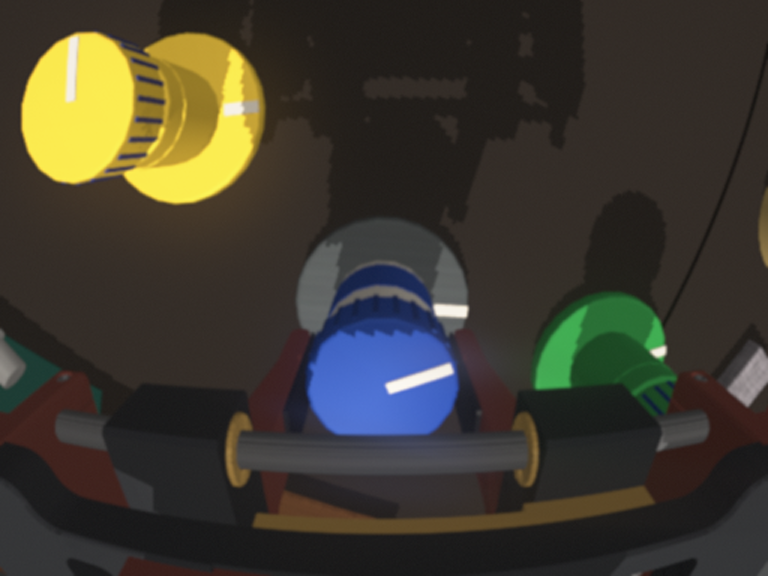

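The line on the cap, (388,388) to (452,370), turned along with the grip. The stripe at (435-468,311) is still about 0.35-0.4 rad further clockwise, so I turn on to the stop.

```bash
python3 -m inch '[[[0,0,0.0004],[0,0,0.12],-1],[[0,0,0.0008],[0,0,0.24],-1],[[0,0,0.001],[0,0,0.33],-1],[[0,0,0.001],[0,0,0.33],-1]]'
python3 -c "
from rig import status;s=status.read_state();print(s['torque'],s['q'][5])"
python3 -m inch '[[[0,0,0.0003],[0,0,0.06],-1],[[0,0,0.0003],[0,0,0.12],-1],[[0,0,0.0003],[0,0,0.12],-1]]'
python3 -c "
from rig import status;s=status.read_state();print(s['torque'],s['q'][5])"
python3 look.py pics/w3.png
```

```text
clock: 5.4
eef_pos: [0.484, -0.2523, 0.2497]
tool_rot: [-0.0, 0.685, 0.729, -0.0]
ft_force: [-0.2, 1.6, 5.8]
opening: 0.0538
grip_force: 30.0
[ 0.31031311  0.24831696 -0.14841297] -0.5642428635677599
clock: 5.78
eef_pos: [0.484, -0.2525, 0.2494]
tool_rot: [0.0, 0.727, 0.687, -0.0]
ft_force: [-2.2, -0.4, 4.8]
opening: 0.0532
grip_force: 30.0
[0.04684968 0.43419846 0.56235409] -0.445715164859149
tcp [ 0.484  -0.2525  0.2494] q6 -0.446 clock 5.775
[ 0.4861 -0.2522  0.0954] 0.83 tool: [0.0006 0.0022 0.154 ]
[ 0.6217 -0.2354  0.0975] 0.83 tool: [0.0249 0.1366 0.1519]
[ 0.3529 -0.1988  0.1045] 0.71 tool: [ 0.0465 -0.1338  0.1449]
```

View pics/w3.png

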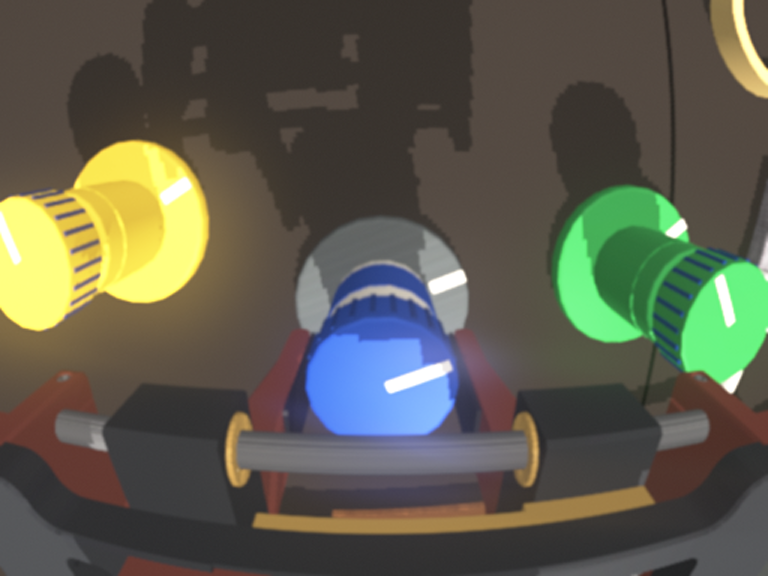

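The line, (388,387) to (450,367), is now parallel to the stripe, (430,288) to (465,275). The torque jumped by 0.7 N m, so the cap is at the stop. One small extra nudge confirms it, then I release and rise.

```bash
python3 -m inch '[[[0,0,0],[0,0,0.04],-1],[[0,0,0],[0,0,0.04],-1]]'
python3 -c "
from rig import status;s=status.read_state();print(s['torque'],s['q'][5])"
python3 -m inch '[[[0,0,0],[0,0,0],0],[[0,0,0],[0,0,0],1],[[0,0,0],[0,0,0],1],[[0,0,0],[0,0,0],1],[[0,0,-0.02],[0,0,0],1],[[0,0,-0.06],[0,0,0],1],[[0,0,-0.11],[0,0,0],1],[[0,0,-0.15],[0,0,0],1],[[0,0,-0.15],[0,0,0],1]]'
python3 look.py pics/w4.png
```

```text
clock: 6.12
eef_pos: [0.4839, -0.253, 0.2495]
tool_rot: [0.001, 0.74, 0.673, -0.001]
ft_force: [-3.3, -3.5, 5.9]
opening: 0.053
grip_force: 30.0
[-0.65390967  0.63336187  0.92721346] -0.4067929060785415
clock: 7.25
eef_pos: [0.4848, -0.2527, 0.4021]
tool_rot: [0.003, 0.741, 0.672, 0.001]
ft_force: [0.3, 0.7, -0.4]
opening: 0.0874
grip_force: 0.0
tcp [ 0.4848 -0.2527  0.4021] q6 -0.405 clock 7.25
[ 0.6254 -0.2388  0.0973] 0.9 tool: [0.0282 0.1368 0.3056]
[ 0.3485 -0.2007  0.1031] 0.78 tool: [ 0.0393 -0.1425  0.2981]
[ 0.4838 -0.2544  0.0943] 0.75 tool: [-0.001  -0.0027  0.3078]
```

View pics/w4.png

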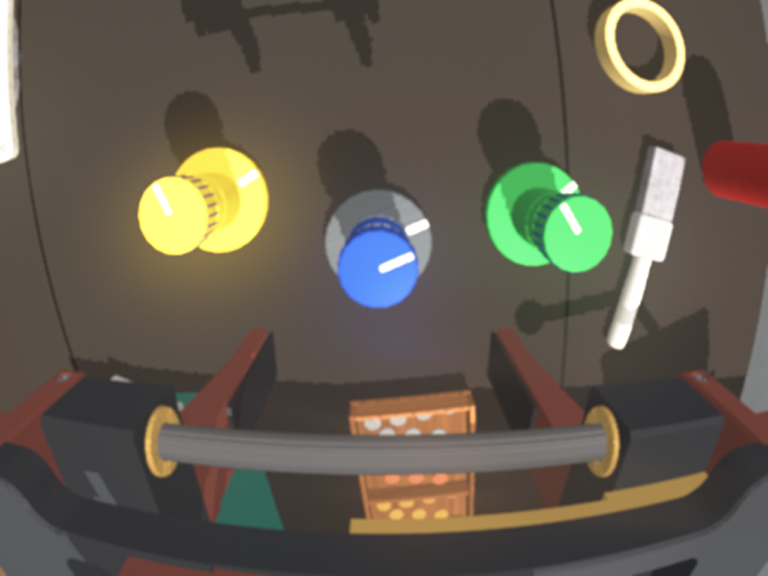

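The fingers are clear and open. The cap's line, (380,270) to (412,257), lies parallel to the stripe, (406,233) to (428,223), and the torque kept rising against the stop, so the cap is tight.

```bash
python3 -c "
from rig import workorder;print(workorder.sign_off())"
```

```text
the job is handed in; nothing more can be done
None
```

The blue cap is screwed down tight to its stop with its line along the stand's stripe; I let go, the arm never came near the red and white caps, and I handed the job in just after 7 s (no verdict was shown).

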